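# Index the brace-riveting turntable against its stop

## Robot

A 6-joint arm with a two-finger parallel gripper is mounted at the origin on the work surface. World frame = base frame: x ahead of the robot, y to its left, z up, the work surface at z = 0. Lengths are in mm, angles in degrees, forces in N, time in s.
With the tool pointing down it reaches from about 350 to 725 mm from the base axis. Payload 6 kg.
Tool frame: the origin (TCP) lies midway between the tips of the shut fingers; the grasp point (between the pads) lies 19 mm behind it; x points along the fingers, y is the direction in which the jaws open and shut, and the axes are right-handed (so a half turn about x gives the same grasp; the last joint's range is limited). The gripper opens to 85 mm and grips with 20 to 120 N. Pads are 22 mm wide; open, the fingers measure 114 mm over their backs; the gripper's body (76 mm by 85 mm) begins 54 mm behind the grasp point. The pads swing forward as they close: fully open they stand 13 mm farther back than shut.
Start: joints at [82.431, 2.303, 4.859, 0, -92.561, -19.12], TCP at [269.454, 536.067, 231.261] pointing down, gripper open.
Joint ranges: [-146.85, 146.85], [-73.84, 115.35], [-62.03, 85.46], [-188.31, 113.3], [-161.28, -10.13], [-171.36, 171.36]. Speed limits (degrees/s): [147.25, 147.25, 172.46, 180, 180, 180].

## Interface

Orientations are given as a 3x3 rotation matrix whose columns are the frame's x, y, z axes.
In Python, from bench import manip gives the robot as it stands.
- The arm moves only by the tool servo_tool, never from a script. Its argument "commands" is a list that holds one entry, the list of rows, each a list of 7 numbers: the shift along the tool's x, y, z in mm, then the turn, a rotation vector about the tool's x, y, z in degrees, then the opening in per cent of the stroke, from 0 (shut) to 100 (fully open). A call has 1 to 10 rows; each row shifts and turns the commanded pose from where the row before left it, along the tool's axes as they then stand; what a row does not reach is not made up. A row lasts 1/12 s, in which the tool goes at most 41.7 mm and 7.16 degrees, less where a joint would pass 70% of its speed; a pose out of reach is approached as far as the arm can. A call with a gripper value outside its range is refused whole. The fingers move at their own pace and stop on an object; "squeeze" is the grip in N (left out, the last holds). Time passes only in rows, so rows that do not move let the fingers close. It gives the time, the measured TCP pose, the force and the opening at its end, in the units of the state.
- manip.get_obs(): the state, without advancing time (a new reading comes with each control period).
- manip.snapshot(name): name is "scene" or "top" or "wrist"; returns the picture (400x640x3 uint8, blue, green, red); there is no depth.
- manip.camera_info(name): a dict with "mtx" (3x3 intrinsics, pixels), "dist_coeffs" ([k1, k2, p1, p2, k3] as OpenCV has them; the pictures are not rectified), "rvec" (rotation vector, rad) and "tvec" (3), from world to camera coordinates, as OpenCV has them. Camera axes: x right, y down, z forward; pixel columns grow to the right and rows downward; lengths in mm; the calibration is good to about 2 mm. A picture is of the moment at which its call begins: read the wrist's pose just before it. camera_info takes no time and is no camera call; for the wrist camera it gives the pose at the moment of the call.
- manip.sign_off(): hands the job in, once; it reports no verdict.
The state is a dict: "clock": time; "q": joint angles; "dq": joint speeds; "effort": joint torques, N m; "tcp_pos": TCP position; "eef_rot": TCP orientation; "ft_force": force on the tool from outside, world axes, zero at the start; "torque": the same for the moment, N m; "finger_gap": finger opening in mm.
Only numpy, scipy, OpenCV 4.12 (cv2) and the standard library are available. Lean on these libraries where they do the work, as an engineer would, in place of code of your own. Each camera call takes 0.05 s, during which the arm holds its last target.

## Task

Set the riveting turntable to its working position: with the handwheel's crank handle, wind the dial anticlockwise (seen from above) until its upright pin has gone over the spring pawl and stands about 70 mm past it, then wind back clockwise, taking up the wheel's slack, until the pin bears snugly on the pawl, pushed home with about 13 N at the handle and never more than 16 N. Let go so that the slack stays taken up and the pin rests on the pawl, and leave the other things on the bench where they are.

Things in the scene. Friction and masses are not known exactly. Their poses are not given: they have to be found in the camera images.
- base: Round grey foot, 256 mm across, fixed to the bench, of a turntable on a vertical spindle; origin on the spindle axis at bench height, z up. All angles here are about this axis, positive anticlockwise seen from above, from the base's +x.
- stop_area (a point): Nominal point on the foot (base +x, 105 mm from the axis, z 66 mm) for the pawl's square face. The real stop, a grey block 50 mm wide at 140 to 176 mm from the axis, is clamped anew each time up to 0.25 rad (26 mm) to either side of it; that is not measured.
- pawl_ref (a point): Same line, 102 mm from the axis, z 66 mm: how far in the steel spring pawl reaches from the stop (59 to 73 mm high). Its clockwise side is a ramp the pin rides over (adds under 6 N at the handle); its anticlockwise side is a square face on a rubber mounting that stops the returning pin and yields some 3.5 mm at 6 N.
- dial (a joint): Angle (rad) of the aluminium dial, 254 mm across, top at z 55 mm: the angle of its pin from the base's +x. End stops at -2.0 and 1.2; starts between -1.7 and -0.9. Coming back, the pin meets the pawl's square face somewhere between -0.20 and 0.32. Steady friction 0.15 Nm (2.3 N at the handle).
- tooth: The upright steel roller pin on the dial, 12 mm in diameter and 22 mm tall, 105 mm from the spindle axis; origin at the centre of its foot on the dial, z 55 mm. It is what the pawl's face stops.
- slack (a joint): Lost motion: turn of the handwheel relative to the dial (rad), between limits of about -0.2 and 0.2. At the upper limit the wheel drives the dial anticlockwise, at the lower one clockwise; in between the wheel turns alone against a light friction (0.05 Nm, under 1 N at the handle).
- handle (a point): Middle (half-way up) of the black upright crank handle: a free-spinning round sleeve 23 mm in diameter, 60 mm tall (z 103 to 163 mm, this point 135), 65 mm from the axis, at angle dial + slack + pi. Pinch it from above and lead it round the circle without turning the hand.
- wheel_hub (a point): Centre of the dark steel handwheel under the handle (z 102 mm, on the axis); rim top at z 100 mm, 73 mm in outer radius. With the pin on the pawl, a push of F newtons on the handle clockwise along its circle presses the pin with (0.065 F - 0.15)/0.105 N.
- carton: Bystander: lilac carton 160 x 100 x 45 mm lying on the bench, origin under its centre.
- rivet_tin: Bystander: aluminium tin, 72 mm in diameter, 75 mm tall, origin under its centre.
- tape_roll: Bystander: cardboard-coloured roll lying flat, 100 mm across, 25 mm high, origin under its centre.
- brace_bar: Bystander: flat aluminium brace bar with a round hinge end, 202 x 34 x 8 mm overall, origin under the bar's middle.

How it is judged:
By the outcome, as a careful person would: the job done as asked, in the order asked, and still so for the second after the job is handed in, with the robot touching nothing.
It also fails if it takes over 67 s, if anything falls off the work surface, if the arm or the gripper's body presses on something with over 40 N, if the wrist force passes 120 N, or if a joint passes its speed limit or range.

## Working session

There is one attempt and no reset: what is moved stays moved. The work goes in short steps, Python scripts to look and compute and a tool call to move; the robot and the scene stay as the last step left them, time stands still between calls to the robot, and variables do not carry over. Pictures are saved under pics/ and viewed, and the job is handed in when it is done.

Besides the shell and the picture viewer there is one more tool, called by a JSON object that holds its "method" and its "body", one argument or row to a line. servo_tool: Moves the arm, as the interface text tells. Its arguments: {"type":"object","properties":{"commands":{"type":"array"},"squeeze":{"type":"number"}},"required":["commands"]}

```bash
mkdir -p pics; ls; python3 - <<'E'
from bench import manip
import cv2
o=manip.get_obs();print(o)
for n in("scene","top","wrist"):
    print(n,manip.camera_info(n)); cv2.imwrite(f"pics/{n}0.png",manip.snapshot(n))
E
```

```text
pics
{'clock': 0.0, 'q': array([ 8.24323784e+01,  2.33951242e+00,  4.80050858e+00, -2.56787460e-02,
       -9.25615684e+01, -1.91198466e+01]), 'dq': array([-0.01971407,  0.0647592 , -0.02716594,  0.09374793, -0.01670127,
       -0.0470603 ]), 'effort': array([ 6.83647013e-04, -3.68212080e+01,  3.47411442e+01,  6.93234175e+00,
       -5.51773439e-03, -9.00875534e-06]), 'tcp_pos': array([269.25506224, 535.81776137, 230.25597805]), 'eef_rot': array([[-6.75000265e-04, -4.49105434e-01, -8.93478513e-01],
       [-1.68106775e-03, -8.93476945e-01,  4.49105915e-01],
       [-9.99998359e-01,  1.80514453e-03, -1.51879489e-04]]), 'ft_force': array([-0.42013302, -0.26211146,  0.52182538]), 'torque': array([-0.0171694 ,  0.03278064, -0.02509252]), 'finger_gap': 85.40287711167551}
scene {'mtx': array([[438.16253183,   0.        , 314.72774668],
       [  0.        , 438.16253183, 197.992292  ],
       [  0.        ,   0.        ,   1.        ]]), 'dist_coeffs': array([-0.11281002,  0.        ,  0.        ,  0.        ,  0.        ]), 'rvec': array([ 0.88673211,  2.41872972, -1.14477127]), 'tvec': array([ 387.50536491, -122.23285894, 1664.26065709])}
top {'mtx': array([[509.78247231,   0.        , 322.90735479],
       [  0.        , 509.78247231, 204.08028433],
       [  0.        ,   0.        ,   1.        ]]), 'dist_coeffs': array([0.00644982, 0.        , 0.        , 0.        , 0.        ]), 'rvec': array([ 2.19412686, -2.1593435 ,  0.07744062]), 'tvec': array([   5.34444527,  546.1240605 , 1385.00607242])}
wrist {'mtx': array([[301.26838159,   0.        , 322.66366351],
       [  0.        , 301.26838159, 201.33944044],
       [  0.        ,   0.        ,   1.        ]]), 'dist_coeffs': array([-0.05509876,  0.        ,  0.        ,  0.        ,  0.        ]), 'rvec': array([-1.55526355,  2.52666929,  0.36298689]), 'tvec': array([598.77003508, -37.85279859, 379.76025731])}
```

View pics/scene0.png

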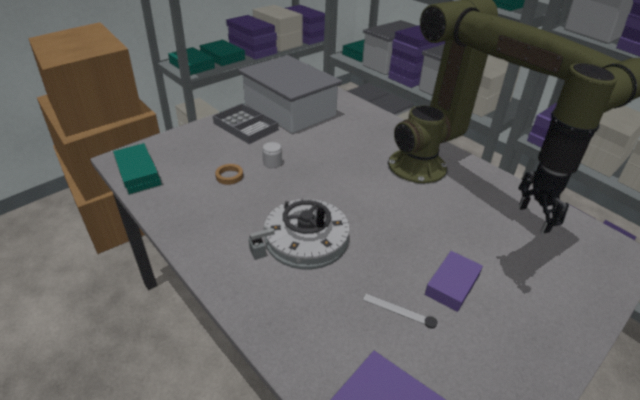

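View pics/top0.png

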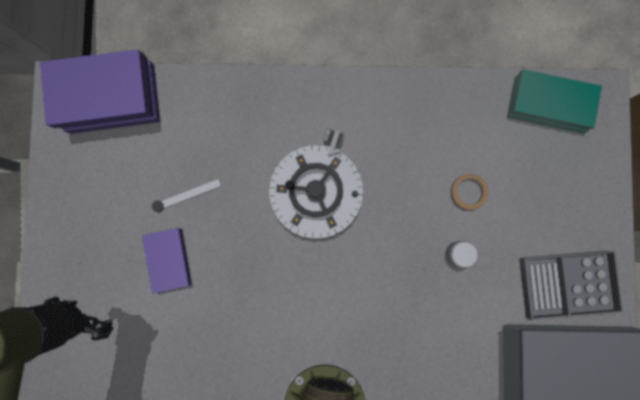

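View pics/wrist0.png

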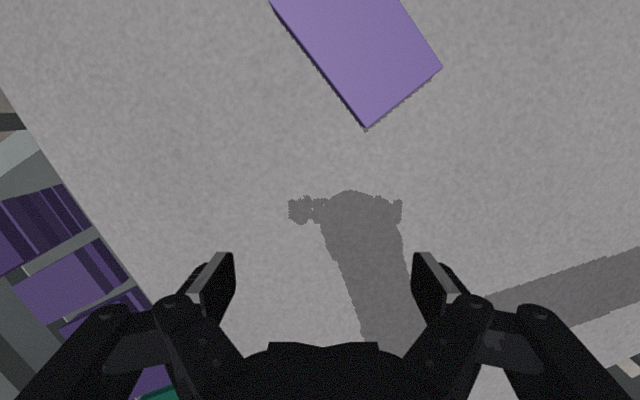

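The top view shows the turntable near (316,192), the handle near (290,186), the pin near (355,194), and the stop and pawl near (334,142). I'll enlarge that area and measure it.

```bash
cat > h.py <<'E'
import numpy as np, cv2
from bench import manip
def ray(n,px,z,ci=None):
    ci=ci or manip.camera_info(n)
    R,_=cv2.Rodrigues(ci['rvec']);t=ci['tvec']
    p=cv2.undistortPoints(np.array([[px]],float),ci['mtx'],ci['dist_coeffs'])[0,0]
    d=R.T@np.array([p[0],p[1],1]);c=-R.T@t
    return c+d*(z-c[2])/d[2]
def proj(n,P,ci=None):
    ci=ci or manip.camera_info(n)
    return cv2.projectPoints(np.array([P],float),ci['rvec'],ci['tvec'],ci['mtx'],ci['dist_coeffs'])[0][0,0]
E
python3 - <<'E'
from h import *
im=cv2.imread('pics/top0.png')
c=im[115:255,250:390]; cv2.imwrite('pics/topc.png',cv2.resize(c,(560*1,560),interpolation=cv2.INTER_CUBIC))
g=im.max(axis=2); m=(g>150).astype(np.uint8)*255
m[:, :255]=0; m[:,380:]=0; m[:125]=0; m[250:]=0
cs,_=cv2.findContours(m,cv2.RETR_EXTERNAL,cv2.CHAIN_APPROX_NONE)
for k in sorted(cs,key=cv2.contourArea)[-3:]: print(cv2.contourArea(k),cv2.fitEllipse(k),cv2.minEnclosingCircle(k))
E
```

```text
156.0 ((307.06414794921875, 202.4596405029297), (9.315346717834473, 24.901044845581055), 122.39607238769531) ((308.0, 202.5), 12.777032852172852)
179.5 ((329.8965148925781, 192.7131805419922), (9.763368606567383, 26.236780166625977), 6.804679870605469) ((329.0, 193.0), 13.153046607971191)
3052.0 ((315.4392395019531, 191.16018676757812), (83.48784637451172, 84.99893951416016), 109.62360382080078) ((315.525634765625, 190.9185333251953), 46.65047073364258)
```

View pics/topc.png

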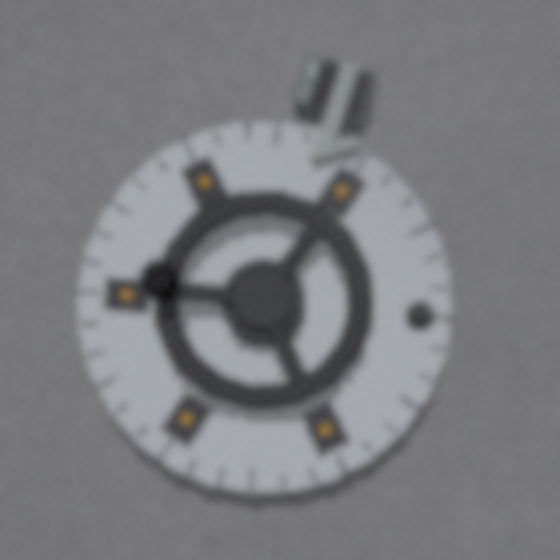

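```bash
python3 - <<'E'
from h import *
im=cv2.imread('pics/top0.png')
def C(x,y): return ((x+.5)/4-.5+250,(y+.5)/4-.5+115)
g=im.max(axis=2).astype(float)
# dial edge radial
c0=np.array(C(265,308)); pts=[]
for a in np.arange(0,360,3):
    rr=np.arange(40,54,.25)
    p=c0[:,None]+np.array([[np.cos(np.radians(a))],[np.sin(np.radians(a))]])*rr
    v=cv2.remap(g.astype(np.float32),p[0].astype(np.float32)[None],p[1].astype(np.float32)[None],1)[0]
    i=np.argmin(np.diff(cv2.GaussianBlur(v[None],(9,1),1.5)[0])); pts.append(ray('top',p[:,i],55)[:2])
pts=np.array(pts)
for _ in range(5):
    A=np.c_[2*pts,np.ones(len(pts))]; s=np.linalg.lstsq(A,(pts**2).sum(1),rcond=None)[0]
    r=np.sqrt(s[2]+s[0]**2+s[1]**2); e=np.hypot(*(pts-s[:2]).T)-r; pts=pts[abs(e)<max(2*e.std(),1)]
c=s[:2];print('dial',c,r,len(pts))
print('hub',ray('top',C(265,304),104))
pin=ray('top',C(420,316),70)[:2]; print('pin',pin, np.hypot(*(pin-c)),np.degrees(np.arctan2(*(pin-c)[::-1])))
for z in (135,163):
  h=ray('top',C(160,280),z)[:2];print('handle',z,h,np.hypot(*(h-c)),np.degrees(np.arctan2(*(h-c)[::-1])))
for q in ((313,161),(358,146),(335,154),(345,65),(341,130),(300,85),(373,90)):
  p=ray('top',C(*q),70)[:2]-c; print('stop',q,p,np.hypot(*p),np.degrees(np.arctan2(p[1],p[0])))
E
```

```text
dial [578.94409201  33.9896702 ] 126.13700107108671 103
hub [574.27174861  32.20476816 104.        ]
pin [571.42993064 -70.51337632] 104.77284644600734 -94.1127036271438
handle 135 [585.30334686  98.57160528] 64.89427140547745 84.3763272659041
handle 163 [582.02405823  96.46040783] 62.54661663340974 87.17745784695836
stop (313, 161) [ 95.90728146 -31.53411582] 100.95844242836472 -18.200758068079477
stop (358, 146) [106.53734163 -61.5886854 ] 123.05840617575494 -30.031984424375825
stop (335, 154) [100.87700407 -46.22778168] 110.96475904117467 -24.620038811368016
stop (345, 65) [161.58859667 -52.07222298] 169.7715847273231 -17.861631533174116
stop (341, 130) [117.24112597 -50.01913188] 127.46527045993595 -23.10477705859097
stop (300, 85) [147.49003002 -21.98031061] 149.11888884119483 -8.476355090516568
stop (373, 90) [144.79566428 -71.15272807] 161.3334903462542 -26.169545977577535
```

```bash
python3 - <<'E'
from h import *
o=manip.get_obs();ci=manip.camera_info('wrist')
R,_=cv2.Rodrigues(ci['rvec']);c=-R.T@ci['tvec']
print('cam in tool',o['eef_rot'].T@(c-o['tcp_pos']));print('axes in tool',o['eef_rot'].T@R.T)
# stop features at scene: zoom
im=cv2.imread('pics/scene0.png');cv2.imwrite('pics/scenec.png',cv2.resize(im[180:280,235:365],None,fx=5,fy=5,interpolation=cv2.INTER_CUBIC))
E
```

```text
cam in tool [-142.8458874     0.21007558  -71.96462447]
axes in tool [[-1.25575789e-03 -2.83284028e-01  9.59035235e-01]
 [ 9.99998612e-01 -1.40625850e-03  8.94008422e-04]
 [ 1.09539315e-03  9.59035026e-01  2.83285401e-01]]
```

View pics/scenec.png

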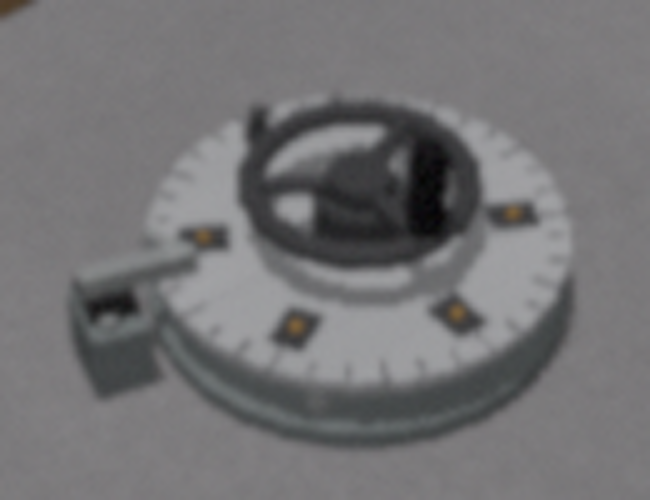

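The scene crop shows the block at about (115,330), with the pawl reaching in to (195,262) and the pin at (258,120). I'll move over the handle.

{"method": "servo_tool", "body": {
  "commands": [
    [[0,12.4,-23.9,0,0,0,100],[0,12.4,-23.9,0,0,0,100],[0,12.4,-23.9,0,0,0,100],[0,12.4,-23.9,0,0,0,100],[0,12.4,-23.9,0,0,0,100],[0,12.4,-23.9,0,0,0,100],[0,12.4,-23.9,0,0,0,100],[0,12.4,-23.9,0,0,0,100],[0,12.4,-23.9,0,0,0,100],[0,12.4,-23.9,0,0,0,100]]
  ]
}}

```text
clock: 0.98
tcp_pos: [427.8, 316.7, 231.1]
eef_rot: [[-0.0, -0.449, -0.894], [-0.0, -0.894, 0.449], [-1.0, 0.0, 0.0]]
ft_force: [0.3, 0.3, -0.2]
finger_gap: 85.4
```

{"method": "servo_tool", "body": {
  "commands": [
    [[0,12.4,-23.9,0,0,0,100],[0,12.4,-23.9,0,0,0,100],[0,12.4,-23.9,0,0,0,100],[0,12.4,-23.9,0,0,0,100],[0,12.4,-23.9,0,0,0,100],[0,12.4,-23.9,0,0,0,100],[0,12.4,-23.9,0,0,0,100],[0,12.4,-23.9,0,0,0,100],[0,12.4,-23.9,0,0,0,100],[0,12.4,-23.9,0,0,0,100]]
  ]
}}

```text
clock: 1.82
tcp_pos: [585.7, 98.6, 230.9]
eef_rot: [[-0.001, -0.449, -0.893], [-0.0, -0.893, 0.449], [-1.0, 0.0, 0.0]]
ft_force: [-0.0, -0.0, 0.2]
finger_gap: 85.8
```

{"method": "servo_tool", "body": {
  "commands": [
    [[0,0,0,7,0,0,100],[0,0,0,7,0,0,100],[0,0,0,7,0,0,100],[0,0,0,7,0,0,100],[0,0,0,7,0,0,100],[0,0,0,7,0,0,100],[0,0,0,7,0,0,100],[0,0,0,7,0,0,100],[0,0,0,7,0,0,100],[0,0,0,7,0,0,100]]
  ]
}}

```text
clock: 2.65
tcp_pos: [585.0, 99.8, 230.9]
eef_rot: [[-0.001, -0.992, 0.122], [-0.0, 0.122, 0.992], [-1.0, 0.001, -0.0]]
ft_force: [-0.0, 0.5, 0.1]
finger_gap: 85.5
```

{"method": "servo_tool", "body": {
  "commands": [
    [[0,0,0,7,0,0,100],[0,0,0,7,0,0,100],[0,0,0,6,0,0,100],[0,0,0,0,0,0,100],[0,0,0,0,0,0,100]]
  ]
}}

```text
clock: 3.07
tcp_pos: [585.0, 99.8, 231.0]
eef_rot: [[-0.001, -0.895, 0.446], [-0.0, 0.446, 0.895], [-1.0, 0.0, -0.0]]
ft_force: [-0.9, 0.4, -0.2]
finger_gap: 85.4
```

```bash
python3 - <<'E'
from h import *
o=manip.get_obs();print(o['clock'],o['tcp_pos'],o['eef_rot'].round(4),o['q'],o['ft_force'])
np.savez('w1',**{k:v for k,v in manip.camera_info('wrist').items()})
cv2.imwrite('pics/w1.png',manip.snapshot('wrist'));cv2.imwrite('pics/t1.png',manip.snapshot('top'))
E
```

```text
3.0667 [585.04343282  99.78666793 230.98777154] [[-5.000e-04 -8.949e-01  4.463e-01]
 [-3.000e-04  4.463e-01  8.949e-01]
 [-1.000e+00  4.000e-04 -5.000e-04]] [ 2.90132686e+01  1.34093545e+00  3.84631571e+00 -1.82006278e-03
 -9.25398994e+01 -5.55178929e+01] [-0.85144031  0.43143246 -0.20031337]
```

View pics/w1.png

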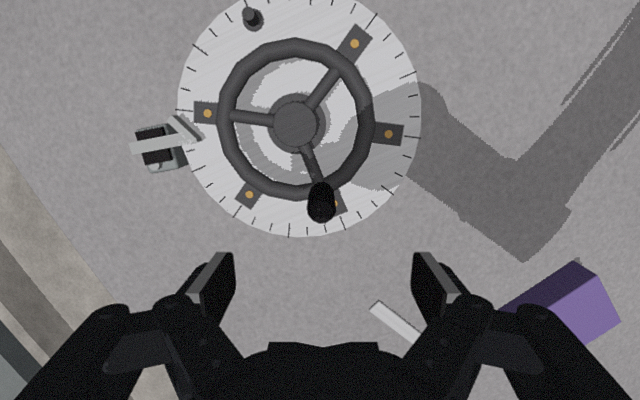

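The wrist view shows the handle at about (321,200), hub at (296,123), pin at (252,18) and stop at (160,145), with the pawl tip near (190,130). I'll zoom in and measure.

```bash
python3 - <<'E'
from h import *
ci={k:v for k,v in np.load('w1.npz').items()}
im=cv2.imread('pics/w1.png')
cv2.imwrite('pics/w1a.png',cv2.resize(im[95:185,115:225],None,fx=7,fy=6,interpolation=cv2.INTER_CUBIC)[:600])
cv2.imwrite('pics/w1b.png',cv2.resize(im[0:220,230:350],None,fx=3,fy=2.7,interpolation=cv2.INTER_CUBIC))
g=cv2.cvtColor(im,cv2.COLOR_BGR2GRAY)
c0=np.array(proj('wrist',[579,34,55],ci)); print('c0',c0)
# wheel: dark pixels outer edge around hub
hub=np.array([296.,123.])
def edge(c0,r0,r1,z,sgn):
    pts=[]
    for a in np.arange(0,360,3):
        rr=np.arange(r0,r1,.25);p=(c0[:,None]+np.array([[np.cos(np.radians(a))],[np.sin(np.radians(a))]])*rr).astype(np.float32)
        v=cv2.remap(g.astype(np.float32),p[0][None],p[1][None],1)[0]
        d=sgn*np.diff(cv2.GaussianBlur(v[None],(9,1),1.5)[0]);i=np.argmax(d)
        if d[i]>3 and p[1,i]>2: pts.append(ray('wrist',p[:,i],z,ci)[:2])
    pts=np.array(pts)
    for _ in range(8):
        A=np.c_[2*pts,np.ones(len(pts))]; s=np.linalg.lstsq(A,(pts**2).sum(1),rcond=None)[0]
        r=np.sqrt(s[2]+s[0]**2+s[1]**2); e=np.hypot(*(pts-s[:2]).T)-r; pts=pts[abs(e)<max(2*e.std(),.7)]
    print(s[:2],r,len(pts),e.std())
edge(c0,100,140,55,-1)
edge(hub,65,90,93,1)
edge(hub,15,30,102,1)
E
```

```text
c0 [299.34774427 123.90380885]
[579.4517084   32.38099193] 126.16134211658022 84 0.2770873918379901
[579.3872591   32.57350224] 71.99394110049509 95 0.369800387970986
[578.40761658  32.09490821] 23.690079858402928 84 2.487911223711075
```

View pics/w1a.png

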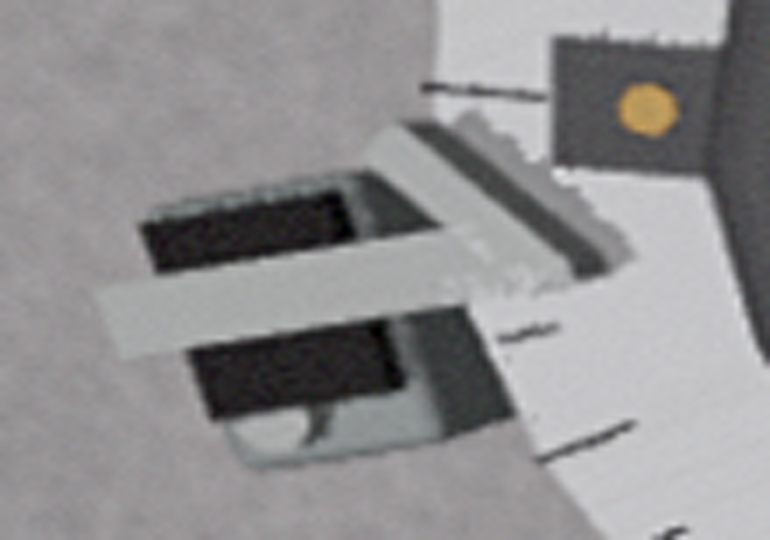

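View pics/w1b.png

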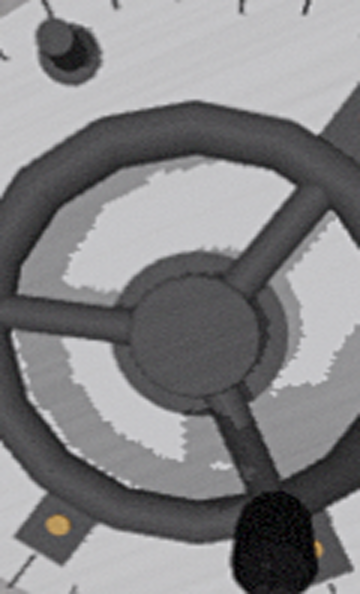

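```bash
python3 - <<'E'
from h import *
ci={k:v for k,v in np.load('w1.npz').items()}
im=cv2.imread('pics/w1.png');c=np.array([579.4,32.5])
def pa(p,l):
    p=np.array(p[:2])-c;print(l,(p+c).round(1),'r',np.hypot(*p).round(1),'ang',np.degrees(np.arctan2(p[1],p[0])).round(2))
m=(im.max(2)<32).astype(np.uint8);m[:150]=0;m[240:]=0;m[:,:290]=0;m[:,350:]=0
n,l,s,ce=cv2.connectedComponentsWithStats(m);i=1+np.argmax(s[1:,4]);print(s[i],ce[i])
pa(ray('wrist',ce[i],133,ci),'handle')
for q,z in(((63,58),55),((57,40),77)): pa(ray('wrist',(230+(q[0]+.5)/3-.5,(q[1]+.5)/2.7-.5),z,ci),'pin')
for q in ((575,285),(500,295),(465,302),(122,357),(100,290),(590,280),(430,120),(445,230)): pa(ray('wrist',(115+(q[0]+.5)/7-.5,95+(q[1]+.5)/6-.5),73,ci),q)
E
```

```text
[308 182  28  39 824] [321.15291262 201.00242718]
handle [585.3  97.7] r 65.5 ang 84.81
pin [575.9 -72.7] r 105.2 ang -91.89
pin [573.2 -70.8] r 103.5 ang -93.44
(575, 285) [677.    3.2] r 101.9 ang -16.69
(500, 295) [ 6.876e+02 -4.000e-01] r 113.1 ang -16.88
(465, 302) [692.9  -1.7] r 118.5 ang -16.78
(122, 357) [743.8 -17.5] r 171.9 ang -16.92
(100, 290) [740.  -28.3] r 171.7 ang -20.73
(590, 280) [674.6   3.5] r 99.5 ang -16.92
(430, 120) [681.  -28.7] r 118.6 ang -31.08
(445, 230) [688.9 -12.9] r 118.5 ang -22.55
```

Face at -16.8° world, so pin contact is at about -13.5°. The pin is now at about -92.7° and the handle at 84.8°. I'll descend and pinch.

{"method": "servo_tool", "body": {
  "commands": [
    [[11.5,-0.6,-0.9,0,0,0,100],[11.5,-0.6,-0.9,0,0,0,100],[11.5,0,0,0,0,0,100],[11.5,0,0,0,0,0,100],[11.5,0,0,0,0,0,100],[11.5,0,0,0,0,0,100],[11.5,0,0,0,0,0,100],[11.5,0,0,0,0,0,100],[11.5,0,0,0,0,0,100],[11.5,0,0,0,0,0,100]]
  ]
}}

```text
clock: 4.0
tcp_pos: [585.4, 97.6, 115.1]
eef_rot: [[-0.0, -0.893, 0.449], [-0.0, 0.449, 0.893], [-1.0, -0.0, -0.0]]
ft_force: [0.5, 1.6, 0.0]
finger_gap: 85.6
```

{"method": "servo_tool", "body": {
  "commands": [
    [[0,0,0,0,0,0,50],[0,0,0,0,0,0,40],[0,0,0,0,0,0,30],[0,0,0,0,0,0,20],[0,0,0,0,0,0,10],[0,0,0,0,0,0,0],[0,0,0,0,0,0,0],[0,0,0,0,0,0,0],[0,0,0,0,0,0,0]]
  ],
  "squeeze": 50
}}

```text
clock: 4.75
tcp_pos: [585.9, 97.8, 117.3]
eef_rot: [[0.002, -0.894, 0.449], [0.0, 0.449, 0.894], [-1.0, -0.001, 0.001]]
ft_force: [-0.7, 1.0, 4.5]
finger_gap: 22.1
```

```bash
python3 - <<'E'
from h import *
o=manip.get_obs();print(o['clock'],o['tcp_pos'],o['eef_rot'].round(4),o['ft_force'],o['finger_gap'])
p=o['tcp_pos'][:2]-[579.4,32.5];print(np.hypot(*p),np.degrees(np.arctan2(p[1],p[0])))
cv2.imwrite('pics/w2.png',manip.snapshot('wrist'))
E
```

```text
4.75 [585.88387124  97.83859689 117.30125724] [[ 1.700e-03 -8.935e-01  4.490e-01]
 [ 4.000e-04  4.490e-01  8.936e-01]
 [-1.000e+00 -1.300e-03  1.100e-03]] [-0.68043129  0.95270805  4.50273032] 22.13727613004151
65.65952200836911 84.33281128034152
```

View pics/w2.png

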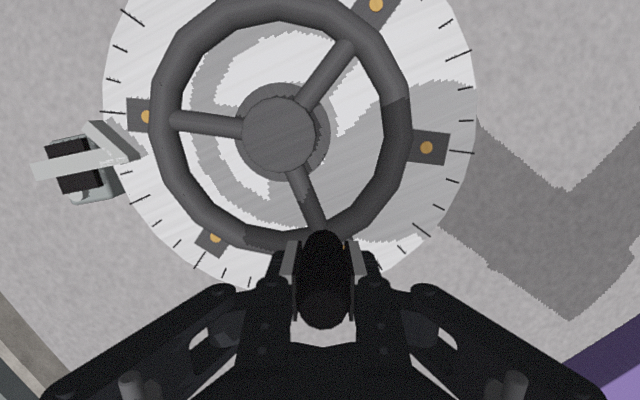

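The wrist view shows the handle pinched centrally between the pads, at about (322,275). Next I'll tabulate the circle steps.

```bash
cat > tab.py <<'E'
import sys,numpy as np
a,b,n=float(sys.argv[1]),float(sys.argv[2]),int(sys.argv[3]);R=65.2
t=np.radians(np.linspace(a,b,n+1));P=R*np.c_[np.cos(t-np.radians(153.3)),np.cos(t-np.radians(63.3))]
Q=P.round(1)
for i in range(0,n,10): print([[0]+(Q[k+1]-Q[k]).round(1).tolist()+[0,0,0,0] for k in range(i,min(i+10,n))])
E
python3 tab.py 84.7 216 44
```

```text
[[0, 3.1, -1.3, 0, 0, 0, 0], [0, 3.1, -1.5, 0, 0, 0, 0], [0, 2.9, -1.6, 0, 0, 0, 0], [0, 2.9, -1.8, 0, 0, 0, 0], [0, 2.8, -2.0, 0, 0, 0, 0], [0, 2.7, -2.0, 0, 0, 0, 0], [0, 2.6, -2.3, 0, 0, 0, 0], [0, 2.4, -2.3, 0, 0, 0, 0], [0, 2.3, -2.5, 0, 0, 0, 0], [0, 2.2, -2.6, 0, 0, 0, 0]]
[[0, 2.1, -2.7, 0, 0, 0, 0], [0, 1.9, -2.8, 0, 0, 0, 0], [0, 1.8, -2.9, 0, 0, 0, 0], [0, 1.6, -3.0, 0, 0, 0, 0], [0, 1.4, -3.0, 0, 0, 0, 0], [0, 1.3, -3.2, 0, 0, 0, 0], [0, 1.2, -3.2, 0, 0, 0, 0], [0, 0.9, -3.2, 0, 0, 0, 0], [0, 0.8, -3.4, 0, 0, 0, 0], [0, 0.6, -3.3, 0, 0, 0, 0]]
[[0, 0.5, -3.4, 0, 0, 0, 0], [0, 0.2, -3.3, 0, 0, 0, 0], [0, 0.1, -3.4, 0, 0, 0, 0], [0, -0.1, -3.4, 0, 0, 0, 0], [0, -0.3, -3.4, 0, 0, 0, 0], [0, -0.4, -3.4, 0, 0, 0, 0], [0, -0.6, -3.3, 0, 0, 0, 0], [0, -0.8, -3.3, 0, 0, 0, 0], [0, -1.0, -3.3, 0, 0, 0, 0], [0, -1.1, -3.2, 0, 0, 0, 0]]
[[0, -1.3, -3.1, 0, 0, 0, 0], [0, -1.5, -3.1, 0, 0, 0, 0], [0, -1.6, -3.0, 0, 0, 0, 0], [0, -1.7, -2.9, 0, 0, 0, 0], [0, -1.9, -2.8, 0, 0, 0, 0], [0, -2.1, -2.7, 0, 0, 0, 0], [0, -2.2, -2.6, 0, 0, 0, 0], [0, -2.3, -2.4, 0, 0, 0, 0], [0, -2.5, -2.4, 0, 0, 0, 0], [0, -2.6, -2.2, 0, 0, 0, 0]]
[[0, -2.6, -2.1, 0, 0, 0, 0], [0, -2.8, -1.9, 0, 0, 0, 0], [0, -2.9, -1.8, 0, 0, 0, 0], [0, -3.0, -1.6, 0, 0, 0, 0]]
```

{"method": "servo_tool", "body": {
  "commands": [
    [[0,3.1,-1.3,0,0,0,0],[0,3.1,-1.5,0,0,0,0],[0,2.9,-1.6,0,0,0,0],[0,2.9,-1.8,0,0,0,0],[0,2.8,-2.0,0,0,0,0],[0,2.7,-2.0,0,0,0,0],[0,2.6,-2.3,0,0,0,0],[0,2.4,-2.3,0,0,0,0],[0,2.3,-2.5,0,0,0,0],[0,2.2,-2.6,0,0,0,0]]
  ]
}}

```text
clock: 5.63
tcp_pos: [552.9, 92.3, 117.3]
eef_rot: [[0.002, -0.894, 0.449], [0.001, 0.449, 0.894], [-1.0, -0.002, 0.002]]
ft_force: [2.1, 2.1, 6.0]
finger_gap: 22.0
```

```bash
cat > st.py <<'E'
from h import *
o=manip.get_obs();p=o['tcp_pos'][:2]-[579.4,32.5];a=np.arctan2(p[1],p[0]);f=o['ft_force']
print('t',o['clock'],'r',np.hypot(*p).round(2),'ang',(np.degrees(a)%360).round(2),'z',o['tcp_pos'][2].round(1),'Frad',(f[0]*np.cos(a)+f[1]*np.sin(a)).round(2),'Ftan_ccw_on_tool',(-f[0]*np.sin(a)+f[1]*np.cos(a)).round(2),'Fz',f[2].round(1),'gap',o['finger_gap'].round(1))
E
python3 st.py
```

```text
Traceback (most recent call last):
  File "st.py", line 3, in <module>
    print('t',o['clock'],'r',np.hypot(*p).round(2),'ang',(np.degrees(a)%360).round(2),'z',o['tcp_pos'][2].round(1),'Frad',(f[0]*np.cos(a)+f[1]*np.sin(a)).round(2),'Ftan_ccw_on_tool',(-f[0]*np.sin(a)+f[1]*np.cos(a)).round(2),'Fz',f[2].round(1),'gap',o['finger_gap'].round(1))
                                                                                                                                                                                                                                                         ^^^^^^^^^^^^^^^^^^^^^
AttributeError: 'float' object has no attribute 'round'
```

Going well; small forces. Continuing.

{"method": "servo_tool", "body": {
  "commands": [
    [[0,2.1,-2.7,0,0,0,0],[0,1.9,-2.8,0,0,0,0],[0,1.8,-2.9,0,0,0,0],[0,1.6,-3.0,0,0,0,0],[0,1.4,-3.0,0,0,0,0],[0,1.3,-3.2,0,0,0,0],[0,1.2,-3.2,0,0,0,0],[0,0.9,-3.2,0,0,0,0],[0,0.8,-3.4,0,0,0,0],[0,0.6,-3.3,0,0,0,0]]
  ]
}}

```text
clock: 6.47
tcp_pos: [526.9, 70.9, 117.3]
eef_rot: [[0.002, -0.894, 0.449], [0.001, 0.449, 0.894], [-1.0, -0.002, 0.002]]
ft_force: [2.1, 2.0, 5.0]
finger_gap: 21.9
```

```bash
sed -i "s/o\['finger_gap'\].round(1)/round(o['finger_gap'],1)/" st.py; python3 st.py
```

```text
t 6.4667 r 65.05 ang 143.84 z 117.3 Frad -0.5 Ftan_ccw_on_tool -2.83 Fz 5.0 gap 21.9
```

{"method": "servo_tool", "body": {
  "commands": [
    [[0,0.5,-3.4,0,0,0,0],[0,0.2,-3.3,0,0,0,0],[0,0.1,-3.4,0,0,0,0],[0,-0.1,-3.4,0,0,0,0],[0,-0.3,-3.4,0,0,0,0],[0,-0.4,-3.4,0,0,0,0],[0,-0.6,-3.3,0,0,0,0],[0,-0.8,-3.3,0,0,0,0],[0,-1.0,-3.3,0,0,0,0],[0,-1.1,-3.2,0,0,0,0]]
  ]
}}

```text
clock: 7.3
tcp_pos: [515.3, 40.9, 117.3]
eef_rot: [[0.003, -0.894, 0.448], [0.003, 0.448, 0.894], [-1.0, -0.001, 0.004]]
ft_force: [1.0, 6.8, 5.6]
finger_gap: 21.9
```

```bash
python3 st.py
```

```text
t 7.3 r 64.7 ang 172.52 z 117.3 Frad -0.1 Ftan_ccw_on_tool -6.87 Fz 5.6 gap 21.9
```

{"method": "servo_tool", "body": {
  "commands": [
    [[0,-1.3,-3.1,0,0,0,0],[0,-1.5,-3.1,0,0,0,0],[0,-1.6,-3.0,0,0,0,0],[0,-1.7,-2.9,0,0,0,0],[0,-1.9,-2.8,0,0,0,0],[0,-2.1,-2.7,0,0,0,0],[0,-2.2,-2.6,0,0,0,0],[0,-2.3,-2.4,0,0,0,0],[0,-2.5,-2.4,0,0,0,0],[0,-2.6,-2.2,0,0,0,0]]
  ]
}}

```text
clock: 8.13
tcp_pos: [520.4, 6.5, 117.3]
eef_rot: [[0.002, -0.894, 0.449], [0.001, 0.449, 0.894], [-1.0, -0.001, 0.002]]
ft_force: [1.1, 2.9, 7.4]
finger_gap: 21.8
```

{"method": "servo_tool", "body": {
  "commands": [
    [[0,-2.6,-2.1,0,0,0,0],[0,-2.8,-1.9,0,0,0,0],[0,-2.9,-1.8,0,0,0,0],[0,-3.0,-1.6,0,0,0,0],[0,0,0,0,0,0,0],[0,0,0,0,0,0,0]]
  ]
}}

```text
clock: 8.63
tcp_pos: [527.5, -5.6, 117.3]
eef_rot: [[0.002, -0.893, 0.449], [0.0, 0.449, 0.893], [-1.0, -0.002, 0.001]]
ft_force: [3.0, 0.8, 5.9]
finger_gap: 22.1
```

```bash
python3 st.py; python3 - <<'E'
from h import *
ci=manip.camera_info('wrist');np.savez('w3',**ci);cv2.imwrite('pics/w3.png',manip.snapshot('wrist'))
im=manip.snapshot('top');cv2.imwrite('pics/t3.png',cv2.resize(im[115:255,250:390],(560,560),interpolation=cv2.INTER_CUBIC))
E
```

```text
t 8.6333 r 64.4 ang 216.29 z 117.3 Frad -2.92 Ftan_ccw_on_tool 1.15 Fz 5.9 gap 22.1
```

View pics/w3.png

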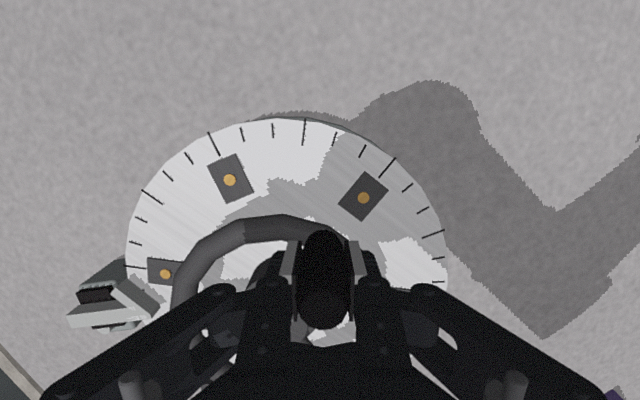

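View pics/t3.png

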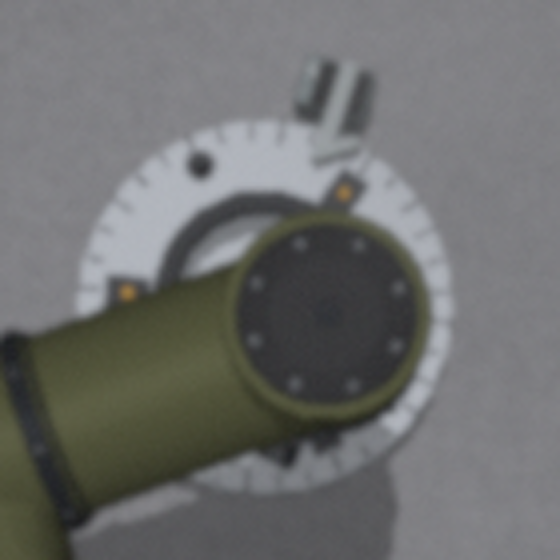

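The top crop shows the pin past the pawl at (200,165), with the pawl in place at (335,150).

```bash
python3 - <<'E'
from h import *
c=np.array([578.94,33.99])
for q in ((200,165),(313,161)):
  p=ray('top',((q[0]+.5)/4-.5+250,(q[1]+.5)/4-.5+115),70)[:2]-c; print(np.hypot(*p),np.degrees(np.arctan2(p[1],p[0])))
E
python3 tab.py 216 166 25; python3 tab.py 166 148 36
```

```text
102.15954492449009 25.68646264573466
100.96243271895035 -18.20021053173489
[[0, 2.0, 1.0, 0, 0, 0, 0], [0, 2.0, 1.2, 0, 0, 0, 0], [0, 1.9, 1.2, 0, 0, 0, 0], [0, 1.9, 1.3, 0, 0, 0, 0], [0, 1.8, 1.3, 0, 0, 0, 0], [0, 1.8, 1.4, 0, 0, 0, 0], [0, 1.7, 1.5, 0, 0, 0, 0], [0, 1.7, 1.5, 0, 0, 0, 0], [0, 1.6, 1.6, 0, 0, 0, 0], [0, 1.6, 1.7, 0, 0, 0, 0]]
[[0, 1.5, 1.7, 0, 0, 0, 0], [0, 1.5, 1.7, 0, 0, 0, 0], [0, 1.4, 1.8, 0, 0, 0, 0], [0, 1.3, 1.9, 0, 0, 0, 0], [0, 1.3, 1.9, 0, 0, 0, 0], [0, 1.2, 1.9, 0, 0, 0, 0], [0, 1.1, 2.0, 0, 0, 0, 0], [0, 1.0, 2.0, 0, 0, 0, 0], [0, 1.0, 2.1, 0, 0, 0, 0], [0, 0.9, 2.0, 0, 0, 0, 0]]
[[0, 0.9, 2.2, 0, 0, 0, 0], [0, 0.8, 2.1, 0, 0, 0, 0], [0, 0.7, 2.2, 0, 0, 0, 0], [0, 0.6, 2.2, 0, 0, 0, 0], [0, 0.5, 2.2, 0, 0, 0, 0]]
[[0, 0.1, 0.5, 0, 0, 0, 0], [0, 0.1, 0.6, 0, 0, 0, 0], [0, 0.2, 0.5, 0, 0, 0, 0], [0, 0.1, 0.6, 0, 0, 0, 0], [0, 0.1, 0.6, 0, 0, 0, 0], [0, 0.1, 0.5, 0, 0, 0, 0], [0, 0.1, 0.6, 0, 0, 0, 0], [0, 0.0, 0.5, 0, 0, 0, 0], [0, 0.1, 0.6, 0, 0, 0, 0], [0, 0.1, 0.6, 0, 0, 0, 0]]
[[0, 0.1, 0.5, 0, 0, 0, 0], [0, 0.1, 0.6, 0, 0, 0, 0], [0, 0.0, 0.6, 0, 0, 0, 0], [0, 0.1, 0.5, 0, 0, 0, 0], [0, 0.0, 0.6, 0, 0, 0, 0], [0, 0.1, 0.6, 0, 0, 0, 0], [0, 0.0, 0.5, 0, 0, 0, 0], [0, 0.1, 0.6, 0, 0, 0, 0], [0, 0.0, 0.6, 0, 0, 0, 0], [0, 0.0, 0.5, 0, 0, 0, 0]]
[[0, 0.1, 0.6, 0, 0, 0, 0], [0, 0.0, 0.6, 0, 0, 0, 0], [0, 0.0, 0.5, 0, 0, 0, 0], [0, 0.0, 0.6, 0, 0, 0, 0], [0, 0.0, 0.6, 0, 0, 0, 0], [0, 0.0, 0.5, 0, 0, 0, 0], [0, 0.0, 0.6, 0, 0, 0, 0], [0, 0.0, 0.6, 0, 0, 0, 0], [0, 0.0, 0.5, 0, 0, 0, 0], [0, -0.1, 0.6, 0, 0, 0, 0]]
[[0, 0.0, 0.6, 0, 0, 0, 0], [0, 0.0, 0.6, 0, 0, 0, 0], [0, 0.0, 0.5, 0, 0, 0, 0], [0, -0.1, 0.6, 0, 0, 0, 0], [0, 0.0, 0.6, 0, 0, 0, 0], [0, -0.1, 0.5, 0, 0, 0, 0]]
```

Pin is about 38.5° (70 mm) past the contact point. Winding back.

{"method": "servo_tool", "body": {
  "commands": [
    [[0,2.0,1.0,0,0,0,0],[0,2.0,1.2,0,0,0,0],[0,1.9,1.2,0,0,0,0],[0,1.9,1.3,0,0,0,0],[0,1.8,1.3,0,0,0,0],[0,1.8,1.4,0,0,0,0],[0,1.7,1.5,0,0,0,0],[0,1.7,1.5,0,0,0,0],[0,1.6,1.6,0,0,0,0],[0,1.6,1.7,0,0,0,0]]
  ]
}}

```text
clock: 9.57
tcp_pos: [517.4, 14.6, 117.3]
eef_rot: [[0.002, -0.893, 0.449], [-0.0, 0.449, 0.893], [-1.0, -0.002, 0.001]]
ft_force: [3.4, -0.6, 4.9]
finger_gap: 22.0
```

{"method": "servo_tool", "body": {
  "commands": [
    [[0,1.5,1.7,0,0,0,0],[0,1.5,1.7,0,0,0,0],[0,1.4,1.8,0,0,0,0],[0,1.3,1.9,0,0,0,0],[0,1.3,1.9,0,0,0,0],[0,1.2,1.9,0,0,0,0],[0,1.1,2.0,0,0,0,0],[0,1.0,2.0,0,0,0,0],[0,1.0,2.1,0,0,0,0],[0,0.9,2.0,0,0,0,0]]
  ]
}}

```text
clock: 10.4
tcp_pos: [514.8, 36.5, 117.2]
eef_rot: [[0.001, -0.893, 0.449], [-0.001, 0.449, 0.893], [-1.0, -0.002, -0.001]]
ft_force: [2.3, -2.3, 5.6]
finger_gap: 21.8
```

{"method": "servo_tool", "body": {
  "commands": [
    [[0,0.9,2.2,0,0,0,0],[0,0.8,2.1,0,0,0,0],[0,0.7,2.2,0,0,0,0],[0,0.6,2.2,0,0,0,0],[0,0.5,2.2,0,0,0,0],[0,0,0,0,0,0,0]]
  ]
}}

```text
clock: 10.9
tcp_pos: [516.5, 48.2, 117.2]
eef_rot: [[0.001, -0.893, 0.449], [-0.001, 0.449, 0.893], [-1.0, -0.001, -0.0]]
ft_force: [1.6, -1.6, 7.3]
finger_gap: 22.0
```

```bash
python3 st.py; python3 st.py
```

```text
t 10.9 r 64.81 ang 165.94 z 117.2 Frad -2.0 Ftan_ccw_on_tool 1.19 Fz 7.3 gap 22.0
t 10.9 r 64.81 ang 165.94 z 117.2 Frad -2.0 Ftan_ccw_on_tool 1.19 Fz 7.3 gap 22.0
```

{"method": "servo_tool", "body": {
  "commands": [
    [[0,0.1,0.5,0,0,0,0],[0,0.1,0.6,0,0,0,0],[0,0.2,0.5,0,0,0,0],[0,0.1,0.6,0,0,0,0],[0,0.1,0.6,0,0,0,0],[0,0.1,0.5,0,0,0,0],[0,0.1,0.6,0,0,0,0],[0,0.0,0.5,0,0,0,0],[0,0.1,0.6,0,0,0,0],[0,0.1,0.6,0,0,0,0]]
  ]
}}

```text
clock: 11.73
tcp_pos: [517.9, 53.1, 117.2]
eef_rot: [[0.001, -0.893, 0.45], [-0.002, 0.45, 0.893], [-1.0, -0.001, -0.001]]
ft_force: [0.7, -2.7, 7.1]
finger_gap: 21.6
```

```bash
python3 st.py
```

```text
t 11.7333 r 64.86 ang 161.49 z 117.2 Frad -1.54 Ftan_ccw_on_tool 2.29 Fz 7.1 gap 21.6
```

{"method": "servo_tool", "body": {
  "commands": [
    [[0,0.1,0.5,0,0,0,0],[0,0.1,0.6,0,0,0,0],[0,0.0,0.6,0,0,0,0],[0,0.1,0.5,0,0,0,0],[0,0.0,0.6,0,0,0,0],[0,0.1,0.6,0,0,0,0],[0,0.0,0.5,0,0,0,0]]
  ]
}}

```text
clock: 12.32
tcp_pos: [519.2, 56.8, 117.3]
eef_rot: [[0.001, -0.893, 0.45], [-0.002, 0.45, 0.893], [-1.0, -0.001, -0.001]]
ft_force: [-0.6, -2.7, 7.7]
finger_gap: 22.1
```

```bash
python3 st.py
```

```text
t 12.3167 r 64.88 ang 158.04 z 117.3 Frad -0.45 Ftan_ccw_on_tool 2.75 Fz 7.7 gap 22.1
```

{"method": "servo_tool", "body": {
  "commands": [
    [[0,0.1,0.5,0,0,0,0],[0,0,0.5,0,0,0,0],[0,0,0.5,0,0,0,0],[0,0.1,0.5,0,0,0,0]]
  ]
}}

```text
clock: 12.65
tcp_pos: [520.0, 58.6, 117.2]
eef_rot: [[0.0, -0.893, 0.45], [-0.002, 0.45, 0.893], [-1.0, -0.001, -0.001]]
ft_force: [0.5, -3.8, 5.9]
finger_gap: 21.5
```

```bash
python3 st.py
```

```text
t 12.65 r 64.92 ang 156.29 z 117.2 Frad -1.97 Ftan_ccw_on_tool 3.28 Fz 5.9 gap 21.5
```

{"method": "servo_tool", "body": {
  "commands": [
    [[0,0,0.5,0,0,0,0],[0,0,0.5,0,0,0,0]]
  ]
}}

```text
clock: 12.82
tcp_pos: [520.4, 59.5, 117.2]
eef_rot: [[0.0, -0.893, 0.449], [-0.002, 0.449, 0.893], [-1.0, -0.001, -0.001]]
ft_force: [-1.0, -1.9, 7.5]
finger_gap: 21.9
```

```bash
python3 st.py
```

```text
t 12.8167 r 64.93 ang 155.4 z 117.2 Frad 0.13 Ftan_ccw_on_tool 2.19 Fz 7.5 gap 21.9
```

{"method": "servo_tool", "body": {
  "commands": [
    [[0,0,0.5,0,0,0,0],[0,0,0.5,0,0,0,0]]
  ]
}}

```text
clock: 12.98
tcp_pos: [520.8, 60.4, 117.2]
eef_rot: [[0.0, -0.893, 0.449], [-0.002, 0.449, 0.893], [-1.0, -0.001, -0.001]]
ft_force: [-1.6, -2.5, 8.5]
finger_gap: 21.5
```

```bash
python3 st.py
```

```text
t 12.9833 r 64.94 ang 154.51 z 117.2 Frad 0.38 Ftan_ccw_on_tool 2.93 Fz 8.5 gap 21.5
```

{"method": "servo_tool", "body": {
  "commands": [
    [[0,0,0.5,0,0,0,0],[0,0,0.3,0,0,0,0]]
  ]
}}

```text
clock: 13.15
tcp_pos: [521.0, 60.9, 117.2]
eef_rot: [[0.0, -0.893, 0.45], [-0.002, 0.45, 0.893], [-1.0, -0.001, -0.002]]
ft_force: [-0.3, -3.8, 8.3]
finger_gap: 22.2
```

```bash
python3 st.py
```

```text
t 13.15 r 64.94 ang 154.04 z 117.2 Frad -1.39 Ftan_ccw_on_tool 3.57 Fz 8.3 gap 22.2
```

{"method": "servo_tool", "body": {
  "commands": [
    [[0,0,0.4,0,0,0,0],[0,0,0.2,0,0,0,0]]
  ]
}}

```text
clock: 13.32
tcp_pos: [521.1, 61.2, 117.2]
eef_rot: [[-0.0, -0.893, 0.45], [-0.003, 0.45, 0.893], [-1.0, -0.001, -0.003]]
ft_force: [-1.7, -3.6, 8.4]
finger_gap: 21.7
```

```bash
python3 st.py
```

```text
t 13.3167 r 64.96 ang 153.81 z 117.2 Frad -0.09 Ftan_ccw_on_tool 4.01 Fz 8.4 gap 21.7
```

{"method": "servo_tool", "body": {
  "commands": [
    [[0,0,0.3,0,0,0,0],[0,0,0.2,0,0,0,0]]
  ]
}}

```text
clock: 13.48
tcp_pos: [521.2, 61.4, 117.2]
eef_rot: [[-0.001, -0.893, 0.45], [-0.003, 0.45, 0.893], [-1.0, -0.001, -0.003]]
ft_force: [-2.1, -4.8, 9.0]
finger_gap: 22.0
```

```bash
python3 st.py
```

```text
t 13.4833 r 64.96 ang 153.59 z 117.2 Frad -0.2 Ftan_ccw_on_tool 5.21 Fz 9.0 gap 22.0
```

{"method": "servo_tool", "body": {
  "commands": [
    [[0,0,0.4,0,0,0,0],[0,0,0.4,0,0,0,0]]
  ]
}}

```text
clock: 13.65
tcp_pos: [521.4, 61.7, 117.2]
eef_rot: [[-0.001, -0.893, 0.45], [-0.004, 0.45, 0.893], [-1.0, -0.001, -0.004]]
ft_force: [-3.0, -6.7, 9.3]
finger_gap: 21.7
```

```bash
python3 st.py
```

```text
t 13.65 r 64.96 ang 153.25 z 117.2 Frad -0.31 Ftan_ccw_on_tool 7.32 Fz 9.3 gap 21.7
```

{"method": "servo_tool", "body": {
  "commands": [
    [[0,0,0.4,0,0,0,0],[0,0,0.4,0,0,0,0]]
  ]
}}

```text
clock: 13.82
tcp_pos: [521.6, 62.1, 117.2]
eef_rot: [[-0.002, -0.893, 0.45], [-0.004, 0.45, 0.893], [-1.0, -0.0, -0.005]]
ft_force: [-3.9, -8.0, 9.4]
finger_gap: 21.8
```

```bash
python3 st.py
```

```text
t 13.8167 r 64.95 ang 152.94 z 117.2 Frad -0.17 Ftan_ccw_on_tool 8.86 Fz 9.4 gap 21.8
```

{"method": "servo_tool", "body": {
  "commands": [
    [[0,0,0.3,0,0,0,0],[0,0,0.3,0,0,0,0]]
  ]
}}

```text
clock: 13.98
tcp_pos: [521.7, 62.3, 117.2]
eef_rot: [[-0.002, -0.893, 0.45], [-0.005, 0.45, 0.893], [-1.0, -0.0, -0.005]]
ft_force: [-5.0, -8.2, 10.1]
finger_gap: 21.9
```

```bash
python3 st.py
```

```text
t 13.9833 r 64.98 ang 152.69 z 117.2 Frad 0.67 Ftan_ccw_on_tool 9.62 Fz 10.1 gap 21.9
```

{"method": "servo_tool", "body": {
  "commands": [
    [[0,0,0.4,0,0,0,0],[0,0,0.4,0,0,0,0],[0,0,0,0,0,0,0]]
  ]
}}

```text
clock: 14.23
tcp_pos: [521.9, 62.7, 117.2]
eef_rot: [[-0.003, -0.893, 0.45], [-0.006, 0.45, 0.893], [-1.0, -0.0, -0.006]]
ft_force: [-4.4, -8.6, 10.1]
finger_gap: 21.6
```

```bash
python3 st.py
```

```text
t 14.2333 r 64.95 ang 152.34 z 117.2 Frad -0.1 Ftan_ccw_on_tool 9.66 Fz 10.1 gap 21.6
```

{"method": "servo_tool", "body": {
  "commands": [
    [[0,0,0,0,0,0,0]]
  ]
}}

```text
clock: 14.32
tcp_pos: [521.9, 62.7, 117.2]
eef_rot: [[-0.003, -0.893, 0.45], [-0.005, 0.45, 0.893], [-1.0, -0.0, -0.006]]
ft_force: [-4.3, -9.3, 10.7]
finger_gap: 22.2
```

```bash
python3 st.py
```

```text
t 14.3167 r 64.96 ang 152.34 z 117.2 Frad -0.5 Ftan_ccw_on_tool 10.26 Fz 10.7 gap 22.2
```

{"method": "servo_tool", "body": {
  "commands": [
    [[0,0,0,0,0,0,0]]
  ]
}}

```text
clock: 14.4
tcp_pos: [521.9, 62.7, 117.2]
eef_rot: [[-0.003, -0.893, 0.45], [-0.006, 0.45, 0.893], [-1.0, -0.0, -0.006]]
ft_force: [-4.8, -8.8, 10.2]
finger_gap: 21.8
```

```bash
python3 st.py
```

```text
t 14.4 r 64.96 ang 152.34 z 117.2 Frad 0.17 Ftan_ccw_on_tool 10.04 Fz 10.2 gap 21.8
```

{"method": "servo_tool", "body": {
  "commands": [
    [[0,0,0.4,0,0,0,0],[0,0,0.4,0,0,0,0],[0,0,0.4,0,0,0,0]]
  ]
}}

```text
clock: 14.65
tcp_pos: [522.1, 63.2, 117.2]
eef_rot: [[-0.004, -0.893, 0.451], [-0.007, 0.451, 0.893], [-1.0, 0.0, -0.008]]
ft_force: [-5.8, -12.2, 10.3]
finger_gap: 21.8
```

```bash
python3 st.py
```

```text
t 14.65 r 65.01 ang 151.83 z 117.2 Frad -0.64 Ftan_ccw_on_tool 13.54 Fz 10.3 gap 21.8
```

{"method": "servo_tool", "body": {
  "commands": [
    [[0,0,0,0,0,0,0]]
  ]
}}

```text
clock: 14.73
tcp_pos: [522.1, 63.2, 117.2]
eef_rot: [[-0.003, -0.893, 0.451], [-0.007, 0.451, 0.893], [-1.0, 0.0, -0.007]]
ft_force: [-6.7, -11.9, 10.8]
finger_gap: 21.9
```

```bash
python3 st.py
```

```text
t 14.7333 r 64.97 ang 151.84 z 117.2 Frad 0.3 Ftan_ccw_on_tool 13.71 Fz 10.8 gap 21.9
```

{"method": "servo_tool", "body": {
  "commands": [
    [[0,0,0,0,0,0,0]]
  ]
}}

```text
clock: 14.82
tcp_pos: [522.1, 63.2, 117.2]
eef_rot: [[-0.004, -0.893, 0.451], [-0.007, 0.451, 0.893], [-1.0, 0.0, -0.007]]
ft_force: [-6.7, -10.8, 10.9]
finger_gap: 21.9
```

```bash
python3 st.py
```

```text
t 14.8167 r 64.99 ang 151.86 z 117.2 Frad 0.75 Ftan_ccw_on_tool 12.7 Fz 10.9 gap 21.9
```

About 13.3 N averaged over three readings, below 16 N. Now easing off gently.

{"method": "servo_tool", "body": {
  "commands": [
    [[0,0,-0.3,0,0,0,0],[0,0,-0.4,0,0,0,0],[0,0,-0.4,0,0,0,0],[0,0,-0.4,0,0,0,0],[0,0,0,0,0,0,0]]
  ]
}}

```text
clock: 15.23
tcp_pos: [522.0, 62.9, 117.2]
eef_rot: [[-0.002, -0.893, 0.45], [-0.004, 0.45, 0.893], [-1.0, -0.0, -0.005]]
ft_force: [-3.2, -7.9, 10.2]
finger_gap: 22.0
```

```bash
python3 st.py
```

```text
t 15.2333 r 64.96 ang 152.06 z 117.2 Frad -0.86 Ftan_ccw_on_tool 8.46 Fz 10.2 gap 22.0
```

{"method": "servo_tool", "body": {
  "commands": [
    [[0,0,-0.4,0,0,0,0],[0,0,-0.3,0,0,0,0],[0,0,-0.3,0,0,0,0],[0,0,0,0,0,0,0]]
  ]
}}

```text
clock: 15.57
tcp_pos: [521.8, 62.6, 117.2]
eef_rot: [[-0.001, -0.893, 0.45], [-0.003, 0.45, 0.893], [-1.0, -0.001, -0.004]]
ft_force: [-3.7, -6.3, 9.0]
finger_gap: 21.8
```

```bash
python3 st.py
```

```text
t 15.5667 r 64.96 ang 152.44 z 117.2 Frad 0.31 Ftan_ccw_on_tool 7.31 Fz 9.0 gap 21.8
```

{"method": "servo_tool", "body": {
  "commands": [
    [[0,0,-0.4,0,0,0,0],[0,0,-0.3,0,0,0,0],[0,0,-0.3,0,0,0,0],[0,0,0,0,0,0,0]]
  ]
}}

```text
clock: 15.9
tcp_pos: [521.6, 62.2, 117.2]
eef_rot: [[-0.0, -0.893, 0.45], [-0.003, 0.45, 0.893], [-1.0, -0.001, -0.003]]
ft_force: [-1.6, -4.7, 7.4]
finger_gap: 21.6
```

```bash
python3 st.py
```

```text
t 15.9 r 64.97 ang 152.84 z 117.2 Frad -0.76 Ftan_ccw_on_tool 4.93 Fz 7.4 gap 21.6
```

{"method": "servo_tool", "body": {
  "commands": [
    [[0,0,-0.4,0,0,0,0],[0,0,-0.3,0,0,0,0],[0,0,-0.3,0,0,0,0],[0,0,0,0,0,0,0]]
  ]
}}

```text
clock: 16.23
tcp_pos: [521.4, 61.7, 117.2]
eef_rot: [[0.0, -0.893, 0.449], [-0.002, 0.449, 0.893], [-1.0, -0.001, -0.001]]
ft_force: [-1.1, -2.9, 8.2]
finger_gap: 22.1
```

```bash
python3 st.py
```

```text
t 16.2333 r 64.96 ang 153.26 z 117.2 Frad -0.31 Ftan_ccw_on_tool 3.1 Fz 8.2 gap 22.1
```

{"method": "servo_tool", "body": {
  "commands": [
    [[0,0,-0.3,0,0,0,0],[0,0,-0.3,0,0,0,0],[0,0,-0.2,0,0,0,0],[0,0,0,0,0,0,0]]
  ]
}}

```text
clock: 16.57
tcp_pos: [521.2, 61.4, 117.2]
eef_rot: [[0.001, -0.893, 0.449], [-0.001, 0.449, 0.893], [-1.0, -0.001, -0.001]]
ft_force: [0.5, -1.8, 6.9]
finger_gap: 21.6
```

```bash
python3 st.py
```

```text
t 16.5667 r 64.95 ang 153.56 z 117.2 Frad -1.24 Ftan_ccw_on_tool 1.34 Fz 6.9 gap 21.6
```

{"method": "servo_tool", "body": {
  "commands": [
    [[0,0,0,0,0,0,0]]
  ]
}}

```text
clock: 16.65
tcp_pos: [521.2, 61.4, 117.3]
eef_rot: [[0.001, -0.893, 0.449], [-0.001, 0.449, 0.893], [-1.0, -0.001, -0.001]]
ft_force: [-1.3, -2.1, 7.5]
finger_gap: 22.2
```

```bash
python3 st.py
```

```text
t 16.65 r 64.96 ang 153.57 z 117.3 Frad 0.2 Ftan_ccw_on_tool 2.43 Fz 7.5 gap 22.2
```

{"method": "servo_tool", "body": {
  "commands": [
    [[0,0,0,0,0,0,0]]
  ]
}}

```text
clock: 16.73
tcp_pos: [521.2, 61.4, 117.3]
eef_rot: [[0.001, -0.893, 0.449], [-0.001, 0.449, 0.893], [-1.0, -0.001, -0.001]]
ft_force: [-0.6, -1.2, 7.5]
finger_gap: 21.5
```

```bash
python3 st.py
```

```text
t 16.7333 r 64.94 ang 153.56 z 117.3 Frad -0.01 Ftan_ccw_on_tool 1.33 Fz 7.5 gap 21.5
```

{"method": "servo_tool", "body": {
  "commands": [
    [[0,0,0,0,0,0,0]]
  ]
}}

```text
clock: 16.82
tcp_pos: [521.2, 61.4, 117.2]
eef_rot: [[0.001, -0.893, 0.449], [-0.001, 0.449, 0.893], [-1.0, -0.001, -0.001]]
ft_force: [-0.5, -1.4, 7.8]
finger_gap: 22.0
```

```bash
python3 st.py
```

```text
t 16.8167 r 64.94 ang 153.59 z 117.2 Frad -0.22 Ftan_ccw_on_tool 1.48 Fz 7.8 gap 22.0
```

{"method": "servo_tool", "body": {
  "commands": [
    [[0,0,-0.3,0,0,0,0],[0,0,-0.2,0,0,0,0],[0,0,0,0,0,0,0],[0,0,0,0,0,0,0],[0,0,0,0,0,0,0]]
  ],
  "squeeze": 20
}}

```text
clock: 17.23
tcp_pos: [521.1, 61.2, 117.2]
eef_rot: [[0.001, -0.893, 0.449], [-0.001, 0.449, 0.893], [-1.0, -0.001, -0.0]]
ft_force: [-0.2, -0.7, 7.7]
finger_gap: 21.8
```

```bash
python3 st.py
```

```text
t 17.2333 r 64.95 ang 153.79 z 117.2 Frad -0.14 Ftan_ccw_on_tool 0.73 Fz 7.7 gap 21.8
```

{"method": "servo_tool", "body": {
  "commands": [
    [[0,0,0,0,0,0,0]]
  ]
}}

```text
clock: 17.32
tcp_pos: [521.1, 61.2, 117.2]
eef_rot: [[0.001, -0.893, 0.449], [-0.001, 0.449, 0.893], [-1.0, -0.001, -0.0]]
ft_force: [-0.3, -1.4, 7.6]
finger_gap: 21.7
```

```bash
python3 st.py
```

```text
t 17.3167 r 64.96 ang 153.79 z 117.2 Frad -0.37 Ftan_ccw_on_tool 1.42 Fz 7.6 gap 21.7
```

{"method": "servo_tool", "body": {
  "commands": [
    [[0,0,0,0,0,0,0]]
  ]
}}

```text
clock: 17.4
tcp_pos: [521.1, 61.2, 117.2]
eef_rot: [[0.001, -0.893, 0.449], [-0.001, 0.449, 0.893], [-1.0, -0.001, -0.0]]
ft_force: [0.1, -0.3, 7.4]
finger_gap: 22.1
```

```bash
python3 st.py
```

```text
t 17.4 r 64.96 ang 153.77 z 117.2 Frad -0.21 Ftan_ccw_on_tool 0.19 Fz 7.4 gap 22.1
```

Mean about 0.8 N. Opening slowly; the jaws are radial here, so the handle isn't pushed round.

{"method": "servo_tool", "body": {
  "commands": [
    [[0,0,0,0,0,0,26],[0,0,0,0,0,0,28],[0,0,0,0,0,0,30],[0,0,0,0,0,0,35],[0,0,0,0,0,0,45],[0,0,0,0,0,0,60],[0,0,0,0,0,0,60],[0,0,0,0,0,0,60]]
  ]
}}

```text
clock: 18.07
tcp_pos: [520.8, 61.5, 116.1]
eef_rot: [[-0.0, -0.893, 0.449], [-0.0, 0.449, 0.893], [-1.0, 0.0, -0.0]]
ft_force: [-1.2, -0.0, -0.7]
finger_gap: 51.5
```

```bash
python3 st.py;  python3 - <<'E'
from h import *
ci=manip.camera_info('wrist');np.savez('w4',**ci);cv2.imwrite('pics/w4.png',manip.snapshot('wrist'))
E
```

```text
t 18.0667 r 65.41 ang 153.63 z 116.1 Frad 1.07 Ftan_ccw_on_tool 0.54 Fz -0.7 gap 51.5
```

View pics/w4.png

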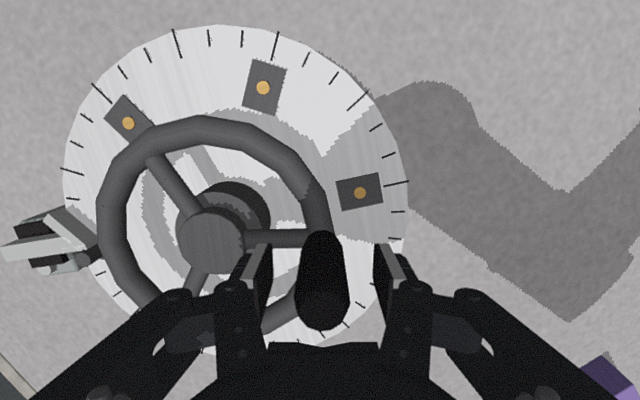

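The handle stands free between the open pads. I'll lift straight up and away.

{"method": "servo_tool", "body": {
  "commands": [
    [[-5,0,0,0,0,0,60],[-12,0,0,0,0,0,60],[-15,0,0,0,0,0,60],[-15,0,0,0,0,0,60],[-15,0,0,0,0,0,60],[-15,0,0,0,0,0,60],[-15,0,0,0,0,0,60],[-15,0,0,0,0,0,60],[-15,0,0,0,0,0,60],[-15,0,0,0,0,0,60]]
  ]
}}

```text
clock: 18.95
tcp_pos: [521.0, 61.5, 255.5]
eef_rot: [[0.001, -0.893, 0.449], [0.0, 0.449, 0.893], [-1.0, -0.001, 0.001]]
ft_force: [0.0, 0.7, -0.0]
finger_gap: 50.8
```

{"method": "servo_tool", "body": {
  "commands": [
    [[0,0,20,0,0,0,60],[0,0,25,0,0,0,60],[0,0,25,0,0,0,60],[0,0,20,0,0,0,60],[0,0,0,0,0,0,60],[0,0,0,0,0,0,60]]
  ]
}}

```text
clock: 19.45
tcp_pos: [561.5, 142.6, 253.8]
eef_rot: [[-0.0, -0.894, 0.448], [-0.0, 0.448, 0.894], [-1.0, -0.0, -0.001]]
ft_force: [0.2, -0.1, 0.1]
finger_gap: 51.1
```

```bash
python3 st.py;  python3 - <<'E'
from h import *
ci=manip.camera_info('wrist');np.savez('w5',**ci);cv2.imwrite('pics/w5.png',manip.snapshot('wrist'));cv2.imwrite('pics/t5.png',manip.snapshot('top'))
E
```

```text
t 19.45 r 111.53 ang 99.22 z 253.8 Frad -0.1 Ftan_ccw_on_tool -0.22 Fz 0.1 gap 51.1
```

View pics/w5.png

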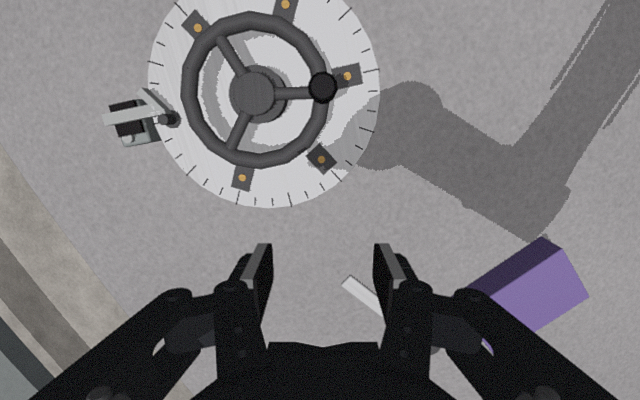

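View pics/t5.png

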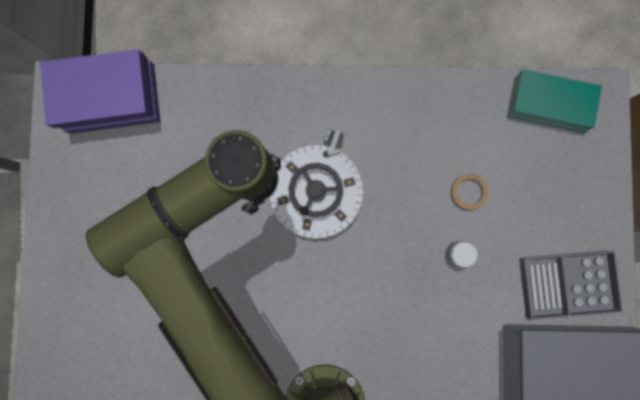

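The wrist view shows the pin (171,119) touching the pawl, the handle at (323,87), and the bystanders apparently unmoved. Checking the slack numerically.

```bash
python3 - <<'E'
from h import *
ci={k:v for k,v in np.load('w5.npz').items()}
im=cv2.imread('pics/w5.png');c=np.array([579.4,32.5])
def pa(p,l):
    p=np.array(p[:2])-c;print(l,'r',np.hypot(*p).round(1),'ang',np.degrees(np.arctan2(p[1],p[0])).round(2))
m=(im.max(2)<32).astype(np.uint8);m[:60]=0;m[115:]=0;m[:,:295]=0;m[:,345:]=0
n,l,s,ce=cv2.connectedComponentsWithStats(m);i=1+np.argmax(s[1:,4]);print(s[i],ce[i]);pa(ray('wrist',ce[i],140,ci),'handle')
cv2.imwrite('pics/w5a.png',cv2.resize(im[75:165,95:205],None,fx=7,fy=6,interpolation=cv2.INTER_CUBIC))
t0=cv2.imread('pics/top0.png');t5=cv2.imread('pics/t5.png')
d=cv2.absdiff(t0,t5).max(2)
print('right-side diff',d[60:,400:].max(), 'bar/carton',d[170:300,140:225].max())
E
```

```text
[308  72  29  32 240] [322.8    89.675]
handle r 65.5 ang 153.6
right-side diff 22 bar/carton 120
```

View pics/w5a.png

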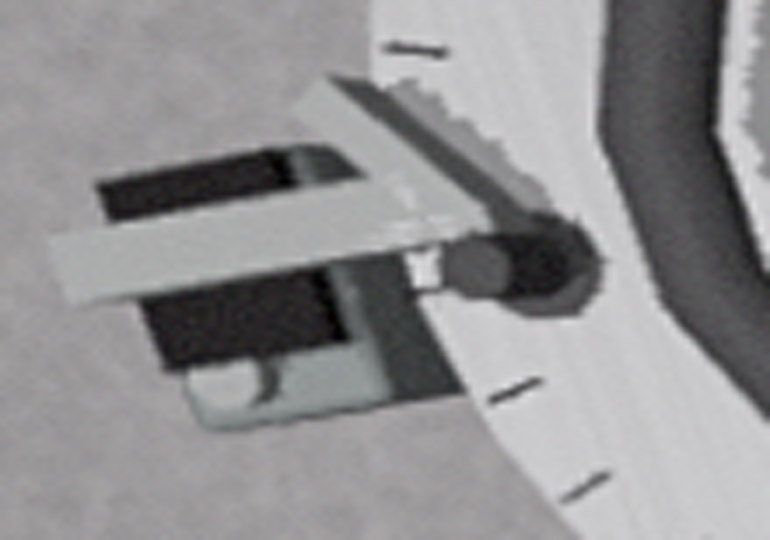

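The pin bears on the pawl. Handle at 153.6° with the pin near -14° puts the slack at its lower limit, and the handle did not move on release. Handing in.

```bash
python3 - <<'E'
from bench import manip
print(manip.sign_off(), manip.get_obs()['clock'])
E
```

```text
the job is handed in; nothing more can be done
the job is handed in; nothing more can be done
```

The turntable is at its working position, and I handed the job in about 19.5 s into the 67 s allowed.

- **Winding on:** I pinched the crank handle and wound the dial anticlockwise over the pawl. The pin stopped about 38.5° past the contact point, which is about 70 mm.
- **Pushing home:** I wound back through the slack onto the pawl. The handle force averaged about 13.3 N over three readings, and the highest single reading was 13.7 N. The force is only read at the end of each move, so I did not see it in between.
- **Letting go:** I eased the force down to about 0.8 N before opening the fingers, with the jaws set so opening them would not push the handle round. I then lifted straight up and moved the arm clear.

**Last checks:**
- The close-up shows the pin against the pawl's square face.
- The handle stayed at 153.6° (153.8° before release). With the pin at about -14° that puts the slack at about -12.5 ± 1°, its lower limit, so it is still taken up. I worked the pin angle out from the contact point instead of measuring it again after release.
- In the overhead pictures the tin and the tape roll are unchanged.
- The same comparison showed a difference around the carton and bar. I put that down to the arm and its shadow being in the way and did not check further; the arm never went near them at low height.

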